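# Put the blue sample channel away with its set

## Task

Three washed sample channels are draining upside down on the ribbed mat, two bare aluminium and one blue, packed side by side so tightly that no finger fits between them. Push the blue one out of the row lengthwise, sliding it along the mat onto the mat's empty half until it is quite clear of the others, and leave the others lying where they are. Then pick it up and put it away with the two blue channels in the wooden cradle: still upside down, in line with them and with its ends even with theirs, straddling the joint between the two so that its legs hang in their two troughs and rest on the bottom, without shifting the pair.

Things in the scene. Friction and masses are not known exactly. Their poses are not given: they have to be found in the camera images.
- blue_center (a point): Blue channel in the row: U-section of 4 mm sheet, 120 mm long (own y), 56 wide (x), 28 high (z, up), about 0.16 kg, ends open. It lies upside down: web with three drain holes on top, two 4 mm legs on the mat, 48 mm clear between them. Point: its centre, 14 mm above the feet. It starts in any of the three places of the row: channels at 56.5 mm pitch, touching, ends flush.
- alu_1_center (a point): Bare aluminium channel, same size and upside down like the blue one, in another place of the row. Point: its centre, 14 mm above its feet; axes as for the blue one.
- alu_2_center (a point): Bare aluminium channel, same size, upside down, in the third place of the row. Point: its centre.
- mat: Black ribbed rubber mat, fixed, 182 mm (x) by 290 mm (y), 3 mm thick. Origin at the centre of its underside, z up. The channels lie along its y axis; the row's middle is 75 mm from the origin on the -y side (row from y = -135 to -15 mm); the +y half is empty.
- cradle: Plywood cradle, fixed, 142 mm (x) by 148 mm (y). Origin at the centre of its underside, z up. Base 8 mm; rails along the x sides up to 24 mm and lips at the y ends up to 16 mm above the bench hold the blue pair; their joint is at x = 0, along y. A third channel nested over the joint has its centre above the origin, 26 mm above the bench (top 40 mm), with 20 mm sideways play each way.
- set_left_center (a point): Blue channel of the pair in the cradle, same size, loose, open side up (4 mm web on the base, leg tops 36 mm above the bench), on the +x side of the joint. Point: its centre, half-way up. Its trough is 48 mm wide; beside a nested channel's leg 24 mm are left for a finger, so let go there by opening only about 5 mm a side.
- set_right_center (a point): Blue channel of the set, the same, on the -x side of the joint. Point at its centre, half-way up.

How it is judged (in metres and radians):
On the way:
1. the blue channel lies flat on the mat, pushed lengthwise at least 12 mm clear of the row (y of blue_center in the frame of mat above 0.057 m and height (world z) of blue_center below 0.021 m and angle between blue_center's own z axis and vertical below 0.08 rad), for 0.2 s.
At the end, for the whole second after the job is handed in: The blue channel rests still, upside down and level over the joint of the blue pair in the cradle, both legs on the trough bottoms (height within 3 mm), in line within 7 degrees, ends even within 12 mm; the aluminium channels and the blue pair are within 10 mm of where they were (y of blue_center in the frame of cradle between -0.012 and 0.012 m and x of blue_center in the frame of cradle between -0.024 and 0.024 m and z of blue_center in the frame of cradle between 0.022 and 0.029 m and angle between blue_center's own z axis and vertical below 0.07 rad and angle between the y axis of blue_center and the y axis of cradle, either way round below 0.12 rad and linear speed of blue below 0.02 m/s and distance of each of alu_1_center, alu_2_center, set_left_center, set_right_center from where it was at the start of the episode below 0.01 m); the robot touches nothing.
It fails at once if an aluminium channel or one of the blue pair is shifted by more than 10 mm (distance of any of alu_1_center, alu_2_center, set_left_center, set_right_center from where it was at the start of the episode above 0.01 m).
It fails at once if the blue channel is lifted out of the row instead of slid (x of blue_center in the frame of mat between -0.08 and 0.08 m and y of blue_center in the frame of mat between -0.13 and 0.03 m and height (world z) of blue_center between 0.03 and 0.055 m).
It also fails if it takes over 51 s, if anything falls off the work surface, if the arm or the gripper's body presses on something with over 40 N, if the wrist force passes 120 N, or if a joint passes its speed limit or range.

## Robot

A 6-joint arm with a two-finger parallel gripper is mounted at the origin on the work surface; the furniture and walls round the work are solid. World frame = base frame: x ahead of the robot, y to its left, z up, the work surface at z = 0. Lengths are in m, angles in degrees, forces in N, time in s.
With the tool pointing down it reaches from about 0.25 to 0.725 m from the base axis. Payload 9.7 kg.
Tool frame: the origin (TCP) lies on the centre line of the jaws, within the pads' length; the fingertips stand 19 mm ahead of it and the grasp point (between the pads) is the TCP; z points along the fingers, y is the direction in which the jaws open and shut (so a half turn about z gives the same grasp; the last joint's range is limited). The gripper opens to 85 mm and grips with 20 to 120 N. Pads are 22 mm wide; open, the fingers measure 114 mm over their backs; the gripper's body (76 mm by 85 mm) begins 54 mm behind the grasp point. The pads swing forward as they close: fully open they stand 13 mm farther back than shut.
Start: joints at [65.145, 4.979, 10.078, 95.1, 0, 90], TCP at [0.231, 0.499, 0.25] pointing down, gripper open.
Joint ranges: [-179.16, 179.16], [-48.56, 103.87], [-65.8, 70.77], [-126.05, 130.52], [-82.76, 87.17], [-180, 180]. Speed limits (degrees/s): [127.2, 127.2, 147.25, 180, 180, 180].

## Interface

Orientations are given as [roll, pitch, yaw] about the fixed x, y, z axes, in that order (R = Rz(yaw) Ry(pitch) Rx(roll)).
In Python, from workcell import bot, viewer, job gives the robot as it stands.
- The arm moves only by the tool play_rows, never from a script. Its argument "commands" is a list of rows, each an object of numbers: "tx", "ty", "tz": the shift along the tool's x, y, z in cm; "ax", "ay", "az": the turn, a rotation vector about the tool's x, y, z in rad. A call has 1 to 20 rows; each row is the pose to reach, as a shift and turn from the pose commanded when the call began, along the tool's axes at that moment; what a row does not reach only later rows make up. A row lasts 1/10 s, in which the tool goes at most 50 mm and 8.59 degrees, less where a joint would pass 70% of its speed; a pose out of reach is approached as far as the arm can. A call with a gripper value outside its range is refused whole. "grip" is the finger opening in cm, from 0 to 8.54, set as the call begins (left out, the last holds). The fingers move at their own pace and stop on an object; "newtons" is the grip in N (left out, the last holds). Time passes only in rows, so rows that repeat a pose let the fingers close. It gives the time, the measured TCP pose, the force and the opening at its end, in the units of the state.
- bot.get_obs(): the state, without advancing time (a new reading comes with each control period).
- viewer.camera(name): name is "scene" or "top" or "wrist"; returns a dict with "pixels" (400x640x3 uint8, red, green, blue), "depth" (400x640 float32, m along the optical axis (not along the pixel's ray), 0 where there is no reading), "fx", "fy", "cx", "cy" (pixels), "rvec" (rotation vector, rad) and "tvec" (3), from world to camera coordinates, as OpenCV has them; the wrist camera has in their place "tool_from_camera" (4x4, takes a point from camera to tool coordinates, whose origin is the TCP and whose axes are the flange's). Camera axes: x right, y down, z forward; pixel columns grow to the right and rows downward; lengths in m; the calibration is good to about 2 mm. A picture is of the moment at which its call begins: read the wrist's pose just before it.
- job.job_done(): hands the job in, once; it reports no verdict.
The state is a dict: "time": time; "q": joint angles; "qd": joint speeds; "joint_efforts": joint torques, N m; "ee_pos": TCP position; "tcp_rot": TCP orientation; "wrist_force": force on the tool from outside, world axes, zero at the start; "torque": the same for the moment, N m; "opening": finger opening in m.
Only numpy, scipy, OpenCV 4.12 (cv2) and the standard library are available. Lean on these libraries where they do the work, as an engineer would, in place of code of your own. Each camera call takes 0.05 s, during which the arm holds its last target.

## Working session

There is one attempt and no reset: what is moved stays moved. The work goes in short steps, Python scripts to look and compute and a tool call to move; the robot and the scene stay as the last step left them, time stands still between calls to the robot, and variables do not carry over. Pictures are saved under pics/ and viewed, and the job is handed in when it is done.

Besides the shell and the picture viewer there is one more tool, called after "Emit:" as name([rows], argument=value, ...), one row to a line, values as JSON. play_rows: Moves the arm, as the interface text tells. Its arguments: {"type":"object","properties":{"commands":{"type":"array"},"grip":{"type":"number"},"newtons":{"type":"number"}},"required":["commands"]}

```bash
mkdir -p pics; ls; python3 - <<'E'
from workcell import bot, viewer, job
import cv2
print(bot.get_obs())
for n in ["scene","top"]:
    c=viewer.camera(n); cv2.imwrite(f"pics/{n}0.png",c["pixels"][:,:,::-1]); print(n,{k:v for k,v in c.items() if k not in("pixels","depth")})
E
```

```text
pics
{'time': 0.0, 'q': array([ 6.51441955e+01,  5.01010947e+00,  1.00350784e+01,  9.50983089e+01,
       -9.24281757e-04,  9.00025030e+01]), 'qd': array([ 0.11207433, -0.01583566,  0.07417505, -0.11182073,  0.03967854,
        0.00171888]), 'joint_efforts': array([ 2.20365691e-03, -5.20372224e+01,  4.64815736e+01,  1.57970935e-02,
        1.13102753e-04,  2.63517830e-05]), 'ee_pos': array([0.23110752, 0.49887561, 0.24959814]), 'tcp_rot': array([-1.79926660e+02,  9.27484847e-04,  1.55141694e+02]), 'wrist_force': array([-0.19519549, -0.27785423, -0.55670637]), 'torque': array([-0.05068742, -0.01922806,  0.03156601]), 'opening': 0.08568313881883943}
scene {'fx': 389.30963493351237, 'fy': 389.30963493351237, 'cx': 313.0027534487051, 'cy': 198.57790293347847, 'rvec': array([ 2.22901702, -0.61176571,  0.24188108]), 'tvec': array([-0.50684677,  0.16880119,  0.78473699])}
top {'fx': 454.91598493455786, 'fy': 454.91598493455786, 'cx': 318.30509046712064, 'cy': 203.71452294256704, 'rvec': array([ 2.18748491, -2.14358389,  0.07786042]), 'tvec': array([-0.10303776,  0.5288624 ,  0.8548929 ])}
```

View pics/scene0.png

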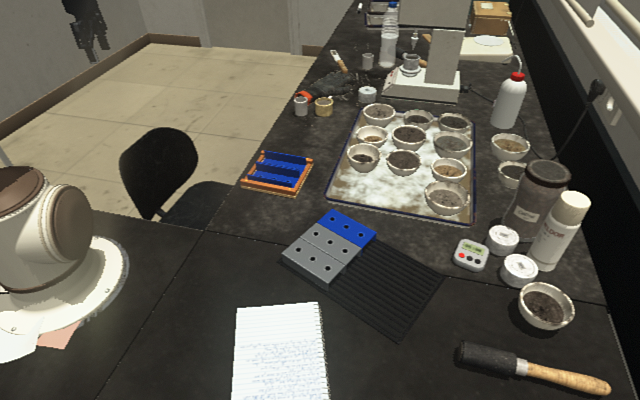

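View pics/top0.png

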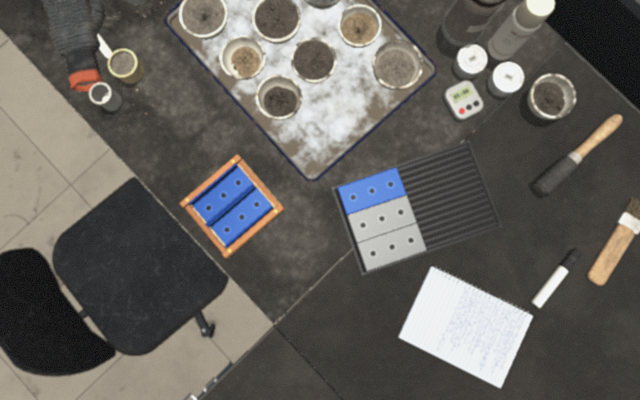

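The blue channel is at the far end of the row (top view about (370,190)). The empty half of the mat is to the right, and the cradle is at about (232,205). Next I measure these.

```bash
cat > h.py <<'E'
import numpy as np, cv2
from workcell import bot, viewer, job
def cam(n):
    c=viewer.camera(n); c['R']=cv2.Rodrigues(c['rvec'])[0] if 'rvec' in c else None
    return c
def ray(c,uv,z):
    uv=np.atleast_2d(uv).astype(float)
    d=np.c_[(uv[:,0]-c['cx'])/c['fx'],(uv[:,1]-c['cy'])/c['fy'],np.ones(len(uv))]@c['R']
    o=-c['R'].T@c['tvec']
    return o+d*((z-o[2])/d[:,2])[:,None]
def proj(c,P):
    p=np.atleast_2d(P)@c['R'].T+c['tvec']
    return np.c_[p[:,0]/p[:,2]*c['fx']+c['cx'],p[:,1]/p[:,2]*c['fy']+c['cy']]
def hsv(c): return cv2.cvtColor(c['pixels'],cv2.COLOR_RGB2HSV)
def blobs(m,amin=80):
    cs,_=cv2.findContours(m.astype(np.uint8)*255,cv2.RETR_EXTERNAL,cv2.CHAIN_APPROX_NONE)
    return [k for k in cs if cv2.contourArea(k)>amin]
def rect(c,k,z):
    P=ray(c,k[:,0,:],z)[:,:2]
    r=cv2.minAreaRect((P*1000).astype(np.float32))
    return r
E
python3 - <<'E'
from h import *
for n in ["top","scene"]:
    c=cam(n);H=hsv(c);print(n, -c['R'].T@c['tvec'])
    b=(H[...,0]>100)&(H[...,0]<125)&(H[...,1]>130)&(H[...,2]>60)
    for k in blobs(b):
        print('blue',k[:,0].mean(0),cv2.contourArea(k),[rect(c,k,z) for z in (.031,.036)])
    o=(H[...,0]>5)&(H[...,0]<20)&(H[...,1]>120)&(H[...,2]>90)
    for k in blobs(o):
        print('wood',k[:,0].mean(0),cv2.contourArea(k),rect(c,k,.02))
    g=(H[...,1]<40)&(H[...,2]>110)&(H[...,2]<215)
    for k in blobs(g,1000):
        print('grey',k[:,0].mean(0),cv2.contourArea(k),rect(c,k,.031))
    cv2.imwrite(f'pics/crop_{n}.png',cv2.resize(c['pixels'][130:290,160:520,::-1],None,fx=2.2,fy=2.2,interpolation=cv2.INTER_CUBIC))
E
```

```text
top [ 0.45120075 -0.10991791  0.89749096]
blue [370.84615385 190.63905325] 1710.5 [((557.5399780273438, -192.91586303710938), (54.67849349975586, 121.58061981201172), 20.235239028930664), ((556.9263305664062, -192.43692016601562), (54.36301803588867, 120.87908935546875), 20.23529052734375)]
blue [230.06951872 204.99465241] 3258.5 [((524.0938110351562, 76.05815887451172), (111.70345306396484, 115.67285919189453), 42.03806686401367), ((523.6732788085938, 74.98503875732422), (111.05894470214844, 115.00538635253906), 42.038124084472656)]
wood [230.82832618 205.35193133] 5316.5 ((524.6539306640625, 76.90217590332031), (142.7467041015625, 148.04188537597656), 42.02992248535156)
wood [84.53508772 80.20175439] 429.0 ((771.0204467773438, 381.56231689453125), (46.005104064941406, 64.62471771240234), 23.483951568603516)
grey [465.83286119 325.94334278] 9146.5 ((308.7420349121094, -370.2476806640625), (209.64112854003906, 150.60879516601562), 65.07476043701172)
grey [386.40969163 232.81938326] 3691.5 ((477.43182373046875, -223.37640380859375), (113.36312866210938, 121.52973175048828), 20.1510581
[... 961 characters left out ...]
95)
wood [279.24291498 184.63157895] 299.5 ((514.5624389648438, 66.67984771728516), (139.9471435546875, 155.59410095214844), 41.976043701171875)
wood [492.85344828  27.65517241] 189.0 ((1840.514892578125, 516.0728759765625), (226.6865234375, 107.58157348632812), 27.275320053100586)
grey [321.0621118  251.68322981] 2359.5 ((477.2551574707031, -221.932373046875), (111.05870819091797, 118.87442779541016), 20.193132400512695)
grey [312.66990291  21.60679612] 2272.0 ((1167.261474609375, 999.431640625), (755.6942138671875, 352.2834777832031), 54.72234344482422)
grey [176.76785714  19.60267857] 2204.0 ((631.4339599609375, 1437.25537109375), (893.4515380859375, 341.9350280761719), 80.17577362060547)
```

View pics/crop_top.png

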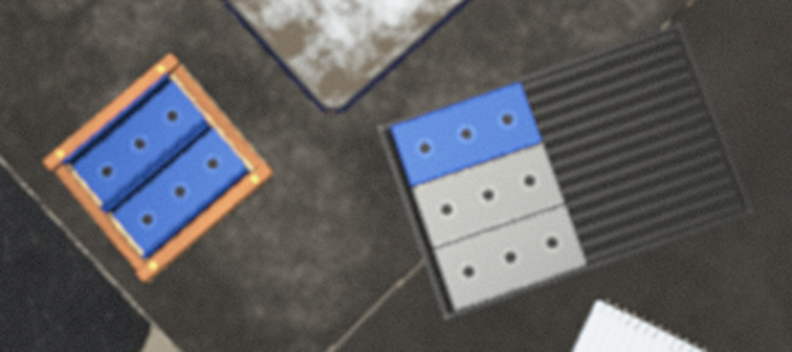

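```bash
cat >> h.py <<'E'
from scipy.spatial.transform import Rotation as Ro
def mv(cur,tgt):
    """cur/tgt = (x,y,z m, yaw deg), tool straight down -> row"""
    R=Ro.from_euler('xyz',[180,0,cur[3]],degrees=True)
    d=R.inv().apply(np.array(tgt[:3])-cur[:3])*100
    print('tx ty tz',d.round(2),'az',round(-np.radians(tgt[3]-cur[3]),4))
E
python3 - <<'E'
from h import *
c=cam("top"); print('tray tip',ray(c,[312,180],.02))
u=np.array([np.cos(np.radians(-69.8)),np.sin(np.radians(-69.8))]); 
n=np.array([-u[1],u[0]]);print(u,n)
b=np.array([.5573,-.1933]); p=b-.095*u+.002*n; print('pre',p)
# cradle rails, joint
print('joint px',[ray(c,[160+q[0]/2.2,130+q[1]/2.2],.036) for q in ([107,208],[211,127])])
cur=(.231,.499,.25,155.145)
mv(cur,(*p,.15,110.2)); 
mv((*p,.15,110.2),(*p,.038,110.2))
E
```

```text
tray tip [[ 0.57725116 -0.07897723  0.02      ]]
[ 0.3452982  -0.93849302] [0.93849302 0.3452982 ]
pre [ 0.52637366 -0.10345257]
joint px [array([[0.48583553, 0.11523371, 0.036     ]]), array([[0.55805907, 0.0274493 , 0.036     ]])]
tx ty tz [-52.12 -42.25  10.  ] az 0.7844
tx ty tz [ 0.  -0.  11.2] az -0.0
```

Emit:
play_rows([
  {"tx":-52.1,"ty":-42.2,"tz":10.0,"az":0.784},
  {"tx":-52.1,"ty":-42.2,"tz":10.0,"az":0.784},
  {"tx":-52.1,"ty":-42.2,"tz":10.0,"az":0.784},
  {"tx":-52.1,"ty":-42.2,"tz":10.0,"az":0.784},
  {"tx":-52.1,"ty":-42.2,"tz":10.0,"az":0.784},
  {"tx":-52.1,"ty":-42.2,"tz":10.0,"az":0.784},
  {"tx":-52.1,"ty":-42.2,"tz":10.0,"az":0.784},
  {"tx":-52.1,"ty":-42.2,"tz":10.0,"az":0.784},
  {"tx":-52.1,"ty":-42.2,"tz":10.0,"az":0.784},
  {"tx":-52.1,"ty":-42.2,"tz":10.0,"az":0.784},
  {"tx":-52.1,"ty":-42.2,"tz":10.0,"az":0.784},
  {"tx":-52.1,"ty":-42.2,"tz":10.0,"az":0.784},
  {"tx":-52.1,"ty":-42.2,"tz":10.0,"az":0.784},
  {"tx":-52.1,"ty":-42.2,"tz":10.0,"az":0.784},
  {"tx":-52.1,"ty":-42.2,"tz":10.0,"az":0.784},
  {"tx":-52.1,"ty":-42.2,"tz":10.0,"az":0.784},
  {"tx":-52.1,"ty":-42.2,"tz":10.0,"az":0.784},
  {"tx":-52.1,"ty":-42.2,"tz":10.0,"az":0.784},
  {"tx":-52.1,"ty":-42.2,"tz":10.0,"az":0.784},
  {"tx":-52.1,"ty":-42.2,"tz":10.0,"az":0.784},
], grip=1.6, newtons=30)

```text
invalid input at $.commands[0]: expected keys tx, ty, tz, ax, ay, az
```

Emit:
play_rows([
  {"tx":-52.1,"ty":-42.2,"tz":10,"ax":0,"ay":0,"az":0.784},
  {"tx":-52.1,"ty":-42.2,"tz":10,"ax":0,"ay":0,"az":0.784},
  {"tx":-52.1,"ty":-42.2,"tz":10,"ax":0,"ay":0,"az":0.784},
  {"tx":-52.1,"ty":-42.2,"tz":10,"ax":0,"ay":0,"az":0.784},
  {"tx":-52.1,"ty":-42.2,"tz":10,"ax":0,"ay":0,"az":0.784},
  {"tx":-52.1,"ty":-42.2,"tz":10,"ax":0,"ay":0,"az":0.784},
  {"tx":-52.1,"ty":-42.2,"tz":10,"ax":0,"ay":0,"az":0.784},
  {"tx":-52.1,"ty":-42.2,"tz":10,"ax":0,"ay":0,"az":0.784},
  {"tx":-52.1,"ty":-42.2,"tz":10,"ax":0,"ay":0,"az":0.784},
  {"tx":-52.1,"ty":-42.2,"tz":10,"ax":0,"ay":0,"az":0.784},
  {"tx":-52.1,"ty":-42.2,"tz":10,"ax":0,"ay":0,"az":0.784},
  {"tx":-52.1,"ty":-42.2,"tz":10,"ax":0,"ay":0,"az":0.784},
  {"tx":-52.1,"ty":-42.2,"tz":10,"ax":0,"ay":0,"az":0.784},
  {"tx":-52.1,"ty":-42.2,"tz":10,"ax":0,"ay":0,"az":0.784},
  {"tx":-52.1,"ty":-42.2,"tz":10,"ax":0,"ay":0,"az":0.784},
  {"tx":-52.1,"ty":-42.2,"tz":10,"ax":0,"ay":0,"az":0.784},
  {"tx":-52.1,"ty":-42.2,"tz":10,"ax":0,"ay":0,"az":0.784},
  {"tx":-52.1,"ty":-42.2,"tz":10,"ax":0,"ay":0,"az":0.784},
], grip=1.6, newtons=30)

```text
time: 2.05
ee_pos: [0.5264, -0.1018, 0.1507]
tcp_rot: [180.0, 0.0, 110.3]
wrist_force: [-0.6, 0.1, -0.3]
opening: 0.0161
```

Emit:
play_rows([
  {"tx":0,"ty":0,"tz":5,"ax":0,"ay":0,"az":0},
  {"tx":0,"ty":0,"tz":9,"ax":0,"ay":0,"az":0},
  {"tx":0,"ty":0,"tz":9,"ax":0,"ay":0,"az":0},
  {"tx":0,"ty":0,"tz":9,"ax":0,"ay":0,"az":0},
])

```text
time: 2.45
ee_pos: [0.5264, -0.1022, 0.0613]
tcp_rot: [-180.0, -0.0, 110.3]
wrist_force: [0.6, 0.2, 0.7]
opening: 0.0157
```

```bash
python3 - <<'E'
from h import *
o=bot.get_obs();print(o['ee_pos'],o['tcp_rot'],o['wrist_force'])
for n in ["wrist","scene","top"]:
    c=viewer.camera(n); cv2.imwrite(f"pics/{n}1.png",c["pixels"][:,:,::-1])
    if n=='wrist': print(c['tool_from_camera'],c['fx'],c['cx'],c['cy'])
    if n!='wrist': cv2.imwrite(f'pics/{n}1c.png',cv2.resize(c['pixels'][120:290,220:460,::-1],None,fx=3,fy=3,interpolation=cv2.INTER_CUBIC))
E
```

```text
[ 0.52641231 -0.10222019  0.06131324] [-1.79988166e+02 -6.41257132e-03  1.10283455e+02] [0.63365677 0.19404132 0.66676303]
[[-9.40093102e-04 -9.64481238e-01 -2.64149689e-01  6.56488293e-02]
 [ 9.99999553e-01 -8.79044424e-04 -3.49312649e-04  3.51139719e-04]
 [ 1.04706186e-04 -2.64149899e-01  9.64481633e-01 -1.22014752e-01]
 [ 0.00000000e+00  0.00000000e+00  0.00000000e+00  1.00000000e+00]] 335.10143711339975 320.1979941084477 202.94758782381567
```

View pics/wrist1.png

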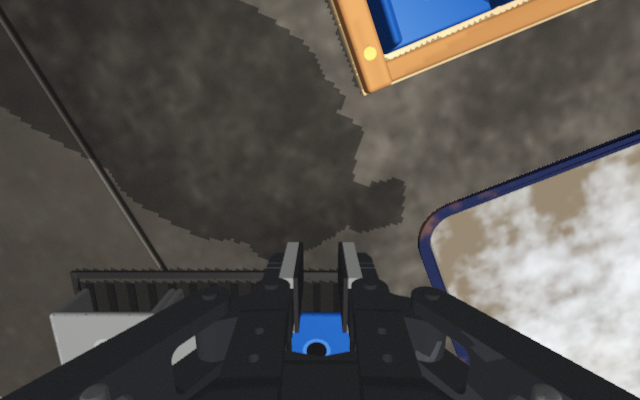

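View pics/scene1c.png

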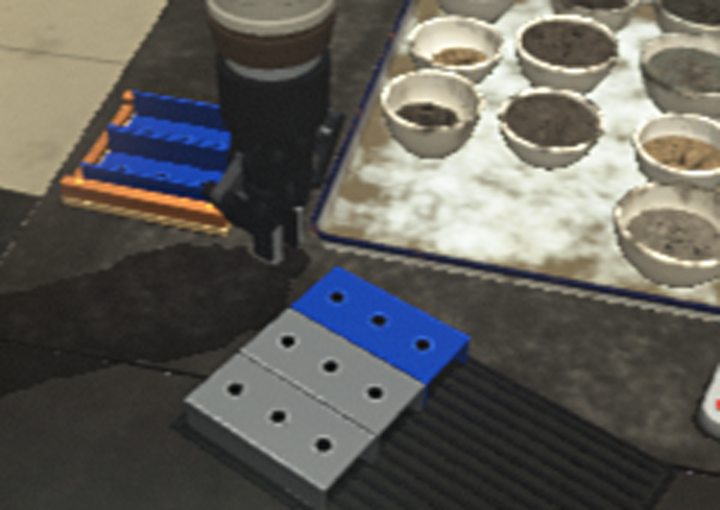

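View pics/top1c.png

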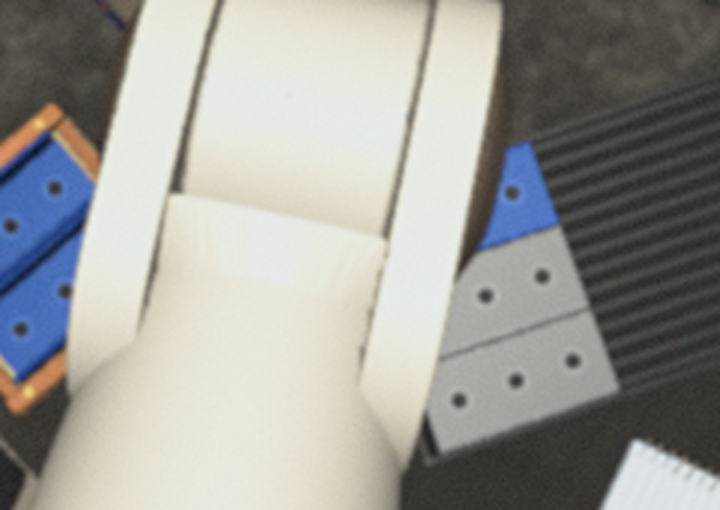

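The wrist picture shows the blue web hole at (317,349), on the tool's centre line. The tips sit about 12–19 mm ahead of the TCP. I'll go lower and approach to contact.

Emit:
play_rows([
  {"tx":0,"ty":0,"tz":1.5,"ax":0,"ay":0,"az":0},
  {"tx":0,"ty":0,"tz":2.9,"ax":0,"ay":0,"az":0},
  {"tx":0,"ty":0,"tz":2.9,"ax":0,"ay":0,"az":0},
  {"tx":-1,"ty":0,"tz":2.9,"ax":0,"ay":0,"az":0},
  {"tx":-1.5,"ty":0,"tz":2.9,"ax":0,"ay":0,"az":0},
  {"tx":-2,"ty":0,"tz":2.9,"ax":0,"ay":0,"az":0},
  {"tx":-2.5,"ty":0,"tz":2.9,"ax":0,"ay":0,"az":0},
  {"tx":-3,"ty":0,"tz":2.9,"ax":0,"ay":0,"az":0},
  {"tx":-3.5,"ty":0,"tz":2.9,"ax":0,"ay":0,"az":0},
  {"tx":-4,"ty":0,"tz":2.9,"ax":0,"ay":0,"az":0},
])

```text
time: 3.6
ee_pos: [0.5406, -0.1407, 0.0314]
tcp_rot: [180.0, -0.0, 110.2]
wrist_force: [-0.3, 1.2, 1.2]
opening: 0.016
```

```bash
python3 - <<'E'
from h import *
for n in ["wrist","scene"]:
    c=viewer.camera(n); cv2.imwrite(f"pics/{n}2.png",c["pixels"][:,:,::-1])
    if n!='wrist': cv2.imwrite(f'pics/{n}2c.png',cv2.resize(c['pixels'][120:290,220:460,::-1],None,fx=3,fy=3,interpolation=cv2.INTER_CUBIC))
E
```

```text
(no output)
```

View pics/scene2c.png

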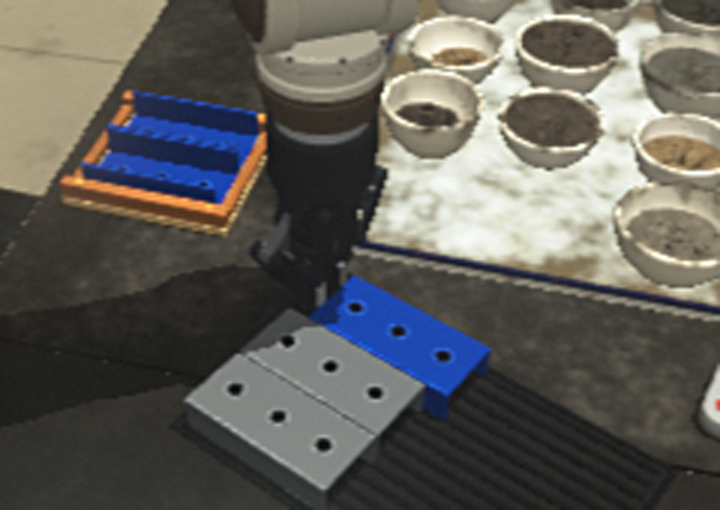

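View pics/wrist2.png

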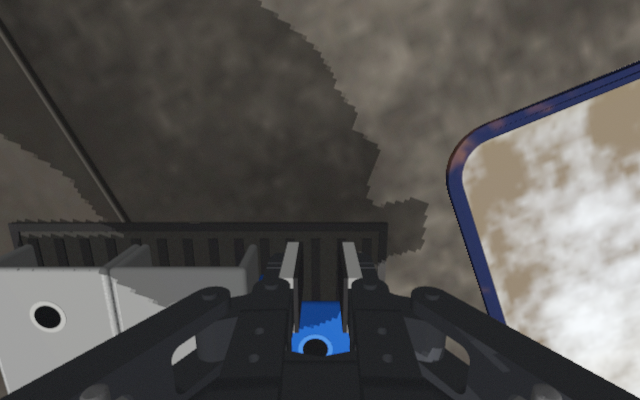

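The blue channel has moved about 16 mm. It is still straight and its neighbours haven't moved. I'll keep pushing.

Emit:
play_rows([
  {"tx":-0.5,"ty":0,"tz":0,"ax":0,"ay":0,"az":0},
  {"tx":-1,"ty":0,"tz":0,"ax":0,"ay":0,"az":0},
  {"tx":-1.5,"ty":0,"tz":0,"ax":0,"ay":0,"az":0},
  {"tx":-2,"ty":0,"tz":0,"ax":0,"ay":0,"az":0},
  {"tx":-2.5,"ty":0,"tz":0,"ax":0,"ay":0,"az":0},
  {"tx":-3,"ty":0,"tz":0,"ax":0,"ay":0,"az":0},
  {"tx":-3.5,"ty":0,"tz":0,"ax":0,"ay":0,"az":0},
  {"tx":-4,"ty":0,"tz":0,"ax":0,"ay":0,"az":0},
  {"tx":-4.5,"ty":0,"tz":0,"ax":0,"ay":0,"az":0},
  {"tx":-5,"ty":0,"tz":0,"ax":0,"ay":0,"az":0},
  {"tx":-5.5,"ty":0,"tz":0,"ax":0,"ay":0,"az":0},
  {"tx":-6,"ty":0,"tz":0,"ax":0,"ay":0,"az":0},
  {"tx":-6.5,"ty":0,"tz":0,"ax":0,"ay":0,"az":0},
  {"tx":-7,"ty":0,"tz":0,"ax":0,"ay":0,"az":0},
])

```text
time: 5.1
ee_pos: [0.5647, -0.2065, 0.0313]
tcp_rot: [180.0, 0.0, 110.2]
wrist_force: [0.2, 0.9, -0.3]
opening: 0.0156
```

```bash
python3 - <<'E'
from h import *
for n in ["scene"]:
    c=viewer.camera(n); 
    cv2.imwrite(f'pics/{n}3c.png',cv2.resize(c['pixels'][120:290,220:460,::-1],None,fx=3,fy=3,interpolation=cv2.INTER_CUBIC))
E
```

```text
(no output)
```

View pics/scene3c.png

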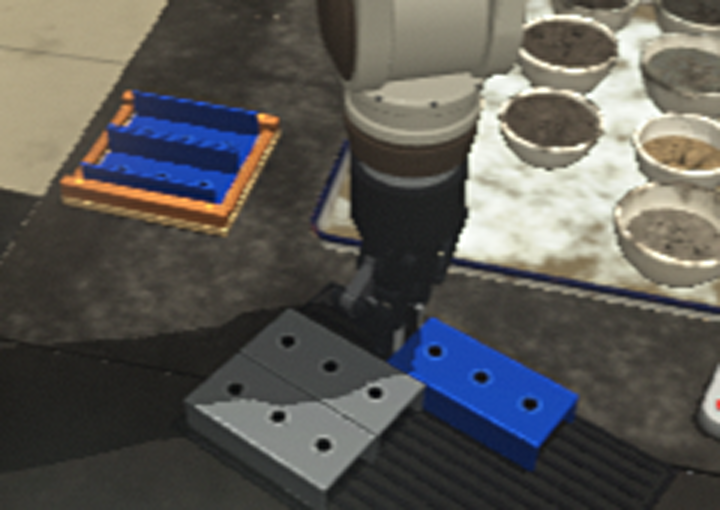

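It is tracking straight. Now the last 5.6 cm, then back off and rise.

Emit:
play_rows([
  {"tx":-0.5,"ty":0,"tz":0,"ax":0,"ay":0,"az":0},
  {"tx":-1,"ty":0,"tz":0,"ax":0,"ay":0,"az":0},
  {"tx":-1.5,"ty":0,"tz":0,"ax":0,"ay":0,"az":0},
  {"tx":-2,"ty":0,"tz":0,"ax":0,"ay":0,"az":0},
  {"tx":-2.5,"ty":0,"tz":0,"ax":0,"ay":0,"az":0},
  {"tx":-3,"ty":0,"tz":0,"ax":0,"ay":0,"az":0},
  {"tx":-3.5,"ty":0,"tz":0,"ax":0,"ay":0,"az":0},
  {"tx":-4,"ty":0,"tz":0,"ax":0,"ay":0,"az":0},
  {"tx":-4.5,"ty":0,"tz":0,"ax":0,"ay":0,"az":0},
  {"tx":-5,"ty":0,"tz":0,"ax":0,"ay":0,"az":0},
  {"tx":-5.3,"ty":0,"tz":0,"ax":0,"ay":0,"az":0},
  {"tx":-5.6,"ty":0,"tz":0,"ax":0,"ay":0,"az":0},
  {"tx":-5.6,"ty":0,"tz":0,"ax":0,"ay":0,"az":0},
  {"tx":-5.6,"ty":0,"tz":0,"ax":0,"ay":0,"az":0},
])

```text
time: 6.55
ee_pos: [0.5839, -0.2587, 0.0312]
tcp_rot: [-180.0, 0.0, 110.2]
wrist_force: [0.2, 0.2, 0.0]
opening: 0.0161
```

Emit:
play_rows([
  {"tx":0.5,"ty":0,"tz":0,"ax":0,"ay":0,"az":0},
  {"tx":0.8,"ty":0,"tz":-3,"ax":0,"ay":0,"az":0},
  {"tx":0.8,"ty":0,"tz":-8,"ax":0,"ay":0,"az":0},
  {"tx":5,"ty":0,"tz":-10,"ax":0,"ay":0,"az":0},
  {"tx":10,"ty":0,"tz":-10,"ax":0,"ay":0,"az":0},
  {"tx":12,"ty":0,"tz":-10,"ax":0,"ay":0,"az":0},
  {"tx":12,"ty":0,"tz":-10,"ax":0,"ay":0,"az":0},
], grip=8.5)

```text
time: 7.25
ee_pos: [0.5417, -0.1435, 0.1321]
tcp_rot: [180.0, 0.0, 110.4]
wrist_force: [1.5, -0.2, 0.0]
opening: 0.085
```

```bash
python3 - <<'E'
from h import *
for n in ["top","scene"]:
    c=cam(n);H=hsv(c)
    b=(H[...,0]>100)&(H[...,0]<125)&(H[...,1]>130)&(H[...,2]>60)
    for k in blobs(b):
        print(n,'blue',k[:,0].mean(0),cv2.contourArea(k),[rect(c,k,z) for z in (.031,.036)])
    g=(H[...,1]<40)&(H[...,2]>110)&(H[...,2]<215)
    for k in blobs(g,1000)[:3]: print('grey',k[:,0].mean(0),rect(c,k,.031))
    cv2.imwrite(f"pics/{n}4.png",c["pixels"][:,:,::-1])
E
```

```text
top blue [229.83597884 205.1957672 ] 3257.5 [((523.9757690429688, 76.13987731933594), (111.43890380859375, 115.7267074584961), 41.866207122802734), ((523.5558471679688, 75.0663070678711), (110.79588317871094, 115.05892944335938), 41.86619567871094)]
top blue [458.20560748 164.70093458] 678.5 [((613.7610473632812, -350.3399353027344), (57.21607971191406, 72.96585083007812), 20.600692749023438), ((612.822998046875, -348.9526062011719), (56.885902404785156, 72.5448226928711), 20.600738525390625)]
grey [466.22636103 326.46131805] ((307.9388427734375, -370.1822204589844), (209.0828857421875, 149.09693908691406), 65.07476043701172)
grey [311.91296157 180.36661643] ((556.1849365234375, -103.81478881835938), (773.3916015625, 617.1175537109375), 1.5485726594924927)
scene blue [404.46202532 263.83544304] 1761.0 [((597.99072265625, -331.2105712890625), (74.43972778320312, 124.20629119873047), 20.12805938720703), ((594.8251342773438, -334.0177917480469), (73.82474517822266, 123.18018341064453), 20.12803077697754)]
scene blue [274.27567568 168.37297297] 1088.5 [((526.5284423828125, 74.64433288574219), (126.21497344970703, 129.90036010742188), 41.05233383178711), ((523.9532470703125, 68.48417663574219), (125.17234802246094, 128.8271942138672), 41.05241775512695)]
grey [ 28.11726384 311.79153094] ((-51.010711669921875, -76.2435302734375), (71.04134368896484, 153.31076049804688), 52.499385833740234)
grey [320.90506329 252.78481013] ((475.9422912597656, -223.32199096679688), (111.3768310546875, 118.63359069824219), 18.850088119506836)
grey [550.68283582 244.2761194 ] ((890.0980224609375, -448.1336364746094), (180.80609130859375, 62.19461441040039), 20.37874412536621)
```

View pics/top4.png

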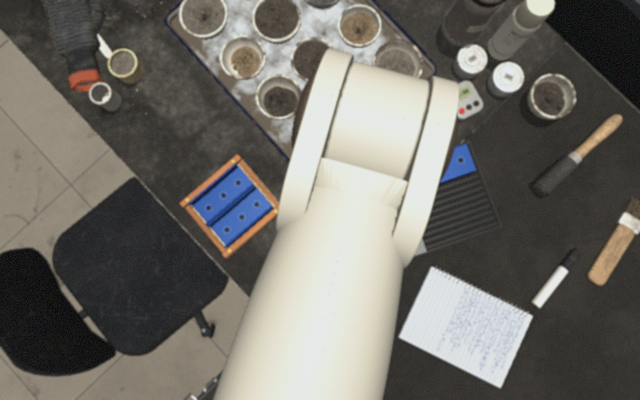

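View pics/scene4.png

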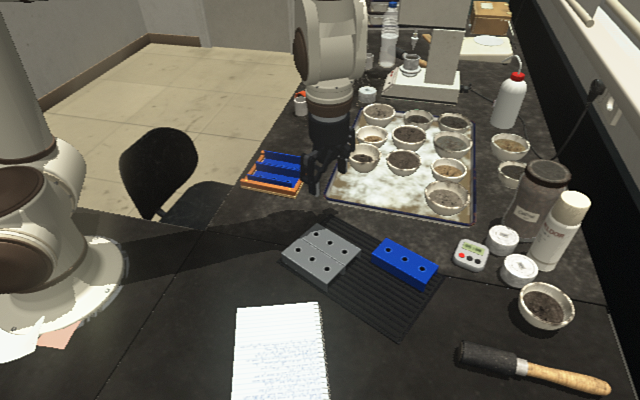

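The blue channel is clear of the row at scene (405,263). The two aluminium channels are still at (320,252). I'll refine its pose from its three holes in the scene view.

```bash
cat > holes.py <<'E'
from h import *
def blue(c):
    H=hsv(c); return (H[...,0]>100)&(H[...,0]<125)&(H[...,1]>130)&(H[...,2]>50)
def holes(c,m,z,amax=60):
    """dark holes inside filled contours"""
    cs,h=cv2.findContours(m.astype(np.uint8)*255,cv2.RETR_CCOMP,cv2.CHAIN_APPROX_NONE)
    out=[]
    for k,hh in zip(cs,h[0]):
        if hh[3]>=0 and 3<cv2.contourArea(k)<amax:
            M=cv2.moments(k); uv=[M['m10']/M['m00'],M['m01']/M['m00']]; out.append((np.round(uv,1),(ray(c,uv,z)[0,:2]*1000).round(1),cv2.contourArea(k)))
    return out
E
python3 - <<'E'
from holes import *
c=cam("scene")
for h in holes(c,blue(c),.031): print(h)
H=hsv(c); g=(H[...,1]<40)&(H[...,2]>60)
g[:220]=0;g[295:]=0;g[:,:270]=0;g[:,365:]=0
for h in holes(c,g,.031): print('alu',h)
E
```

```text
(array([421.7, 268.1]), array([ 619.9, -361.4]), 13.5)
(array([404.3, 258.9]), array([ 606.3, -326.4]), 13.5)
(array([387.7, 249.6]), array([ 593.4, -290.4]), 12.5)
alu (array([326.5, 268.5]), array([ 462.3, -267.1]), 17.0)
alu (array([311.5, 258.6]), array([ 449.7, -230.8]), 16.0)
alu (array([344.3, 251.2]), array([ 516. , -248.6]), 17.5)
alu (array([297.5, 249.5]), array([ 437.1, -195.3]), 17.0)
alu (array([329.5, 242.4]), array([ 503. , -212.7]), 16.0)
alu (array([315.5, 233.8]), array([ 490.6, -176.6]), 15.0)
alu (array([351. , 222.5]), array([ 573.5, -188.1]), 4.0)
```

```bash
python3 - <<'E'
from h import *
c=cam("scene")
print('timer left corner',ray(c,[[453,258],[462,240],[468,270]],.01).round(3))
o=bot.get_obs(); p=o['ee_pos'];y=o['tcp_rot'][2];print(p,y,o['q'])
mv((*p,y),(.606,-.3272,p[2],110.4))
E
```

```text
timer left corner [[ 0.706 -0.364  0.01 ]
 [ 0.758 -0.338  0.01 ]
 [ 0.709 -0.401  0.01 ]]
[ 0.54264457 -0.14656091  0.13118785] 110.20202307706899 [-1.51090457e+01  5.90941878e+00 -2.08233981e+00  8.20004247e+01
 -1.08655504e-02  5.46889305e+01]
tx ty tz [-19.14  -0.29  -0.  ] az -0.0035
```

Emit:
play_rows([
  {"tx":-5,"ty":-0.1,"tz":0,"ax":0,"ay":0,"az":0},
  {"tx":-10,"ty":-0.2,"tz":0,"ax":0,"ay":0,"az":0},
  {"tx":-15,"ty":-0.3,"tz":0,"ax":0,"ay":0,"az":-0.003},
  {"tx":-19.1,"ty":-0.3,"tz":0,"ax":0,"ay":0,"az":-0.003},
  {"tx":-19.1,"ty":-0.3,"tz":0,"ax":0,"ay":0,"az":-0.003},
  {"tx":-19.1,"ty":-0.3,"tz":2,"ax":0,"ay":0,"az":-0.003},
  {"tx":-19.1,"ty":-0.3,"tz":4,"ax":0,"ay":0,"az":-0.003},
  {"tx":-19.1,"ty":-0.3,"tz":4,"ax":0,"ay":0,"az":-0.003},
  {"tx":-19.1,"ty":-0.3,"tz":4,"ax":0,"ay":0,"az":-0.003},
])

```text
time: 8.35
ee_pos: [0.6053, -0.3264, 0.0912]
tcp_rot: [-180.0, -0.0, 110.4]
wrist_force: [0.4, 0.1, 0.8]
opening: 0.085
```

```bash
python3 - <<'E'
from h import *
o=bot.get_obs(); print(o['ee_pos'],o['tcp_rot'])
for n in ["wrist","scene"]:
    c=viewer.camera(n); 
    cv2.imwrite(f'pics/{n}5.png',c['pixels'][:,:,::-1])
E
```

```text
[ 0.6053217  -0.32641791  0.09119208] [-1.79962433e+02 -4.42543151e-02  1.10372761e+02]
```

View pics/wrist5.png

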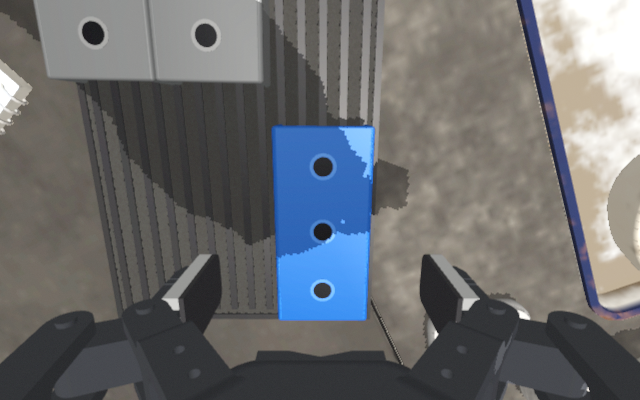

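View pics/scene5.png

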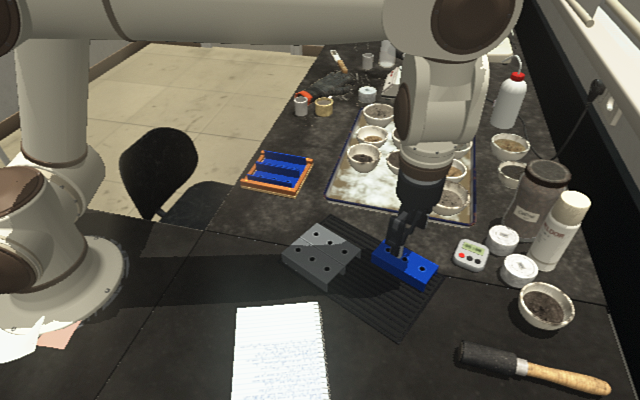

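In the wrist view the middle hole is at (322,232), which puts the blue centre about 1.6 mm along −x and 1.7 mm along +y from the TCP. It is aligned well. I'll descend and grip.

Emit:
play_rows([
  {"tx":-0.2,"ty":0.1,"tz":2,"ax":0,"ay":0,"az":0},
  {"tx":-0.2,"ty":0.1,"tz":4,"ax":0,"ay":0,"az":0},
  {"tx":-0.2,"ty":0.1,"tz":5.5,"ax":0,"ay":0,"az":0},
  {"tx":-0.2,"ty":0.1,"tz":6.5,"ax":0,"ay":0,"az":0},
  {"tx":-0.2,"ty":0.1,"tz":6.5,"ax":0,"ay":0,"az":0},
  {"tx":-0.2,"ty":0.1,"tz":6.5,"ax":0,"ay":0,"az":0},
])

```text
time: 9.05
ee_pos: [0.6076, -0.3279, 0.0271]
tcp_rot: [180.0, 0.0, 110.4]
wrist_force: [-0.7, -0.3, 0.3]
opening: 0.0849
```

Emit:
play_rows([
  {"tx":0,"ty":0,"tz":0,"ax":0,"ay":0,"az":0},
  {"tx":0,"ty":0,"tz":0,"ax":0,"ay":0,"az":0},
  {"tx":0,"ty":0,"tz":0,"ax":0,"ay":0,"az":0},
  {"tx":0,"ty":0,"tz":0,"ax":0,"ay":0,"az":0},
  {"tx":0,"ty":0,"tz":0,"ax":0,"ay":0,"az":0},
  {"tx":0,"ty":0,"tz":0,"ax":0,"ay":0,"az":0},
  {"tx":0,"ty":0,"tz":0,"ax":0,"ay":0,"az":0},
], grip=5.0, newtons=40)

```text
time: 9.75
ee_pos: [0.6078, -0.328, 0.0275]
tcp_rot: [179.9, 0.1, 110.4]
wrist_force: [0.3, 0.8, 6.2]
opening: 0.0553
```

```bash
python3 - <<'E'
from h import *
o=bot.get_obs(); print(o['ee_pos'],o['tcp_rot'])
for n in ["wrist","scene"]:
    c=viewer.camera(n); 
    cv2.imwrite(f'pics/{n}6.png',c['pixels'][:,:,::-1])
E
```

```text
[ 0.60776698 -0.32801563  0.02747768] [1.79936924e+02 7.11757325e-02 1.10399670e+02]
```

View pics/wrist6.png

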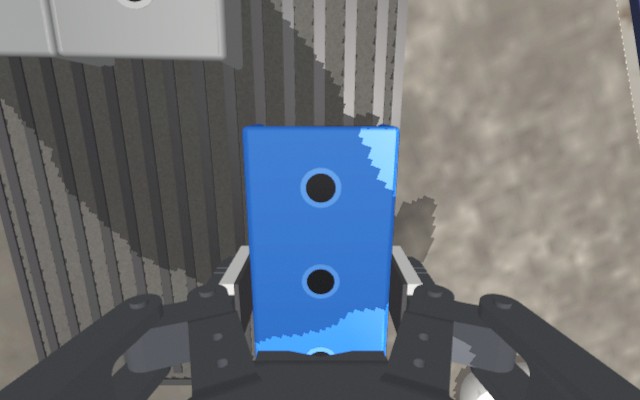

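Gripped at 55 mm opening. Now I work out the cradle target from the first picture, using the pair's holes on the trough bottom.

```bash
python3 - <<'E'
from holes import *
for n in ['top','scene']:
    c=cam(n); c['pixels']=cv2.imread(f'pics/{n}0.png')[:,:,::-1].copy()
    m=blue(c); m[:, 300:]=0
    for z in (.012,):
        for h in holes(c,m,z): print(n,h)
    if n=='top':
        H=hsv(c);o=(H[...,0]>5)&(H[...,0]<20)&(H[...,1]>120)&(H[...,2]>90)
        o[:150]=0;o[:,:175]=0
        for k in blobs(o,1000): print(rect(c,k,.024),rect(c,k,.02))
E
```

```text
top (array([226.5, 229.2]), array([478.5,  86.1]), 36.0)
top (array([241.5, 216.5]), array([503.8,  57.6]), 41.0)
top (array([208.1, 207.4]), array([520.5, 124. ]), 29.5)
top (array([256.4, 203.8]), array([529.4,  29.3]), 42.5)
top (array([223., 195.]), array([545.4,  95.7]), 28.0)
top (array([237.8, 182.3]), array([571.2,  67.4]), 35.5)
((524.541015625, 75.9923324584961), (142.54417419433594, 148.43585205078125), 41.73704147338867) ((524.876953125, 76.84367370605469), (143.19692993164062, 149.11561584472656), 41.73704147338867)
```

Emit:
play_rows([
  {"tx":0,"ty":0,"tz":-0.5,"ax":0,"ay":0,"az":0},
  {"tx":0,"ty":0,"tz":-2,"ax":0,"ay":0,"az":0},
  {"tx":0,"ty":0,"tz":-4,"ax":0,"ay":0,"az":0},
  {"tx":0,"ty":0,"tz":-7,"ax":0,"ay":0,"az":0},
  {"tx":0,"ty":0,"tz":-10,"ax":0,"ay":0,"az":0},
  {"tx":0,"ty":0,"tz":-13,"ax":0,"ay":0,"az":0},
  {"tx":0,"ty":0,"tz":-15,"ax":0,"ay":0,"az":0},
  {"tx":0,"ty":0,"tz":-15,"ax":0,"ay":0,"az":0},
])

```text
time: 10.75
ee_pos: [0.6083, -0.3283, 0.1809]
tcp_rot: [179.8, 0.3, 110.4]
wrist_force: [-0.1, -0.5, -1.0]
opening: 0.0554
```

```bash
python3 - <<'E'
from h import *
o=bot.get_obs(); p=o['ee_pos'];y=o['tcp_rot'][2]; print(p,y,o['wrist_force'],o['opening'])
mv((*p,y),(.525,.076,.17,131.9))
c=viewer.camera('scene'); cv2.imwrite('pics/scene7.png',c['pixels'][:,:,::-1])
E
```

```text
[ 0.60828728 -0.32834288  0.1808912 ] 110.39484751583542 [-0.10908889 -0.51531048 -1.04224328] 0.05538065561317847
tx ty tz [40.8   6.28  1.09] az -0.3753
```

View pics/scene7.png

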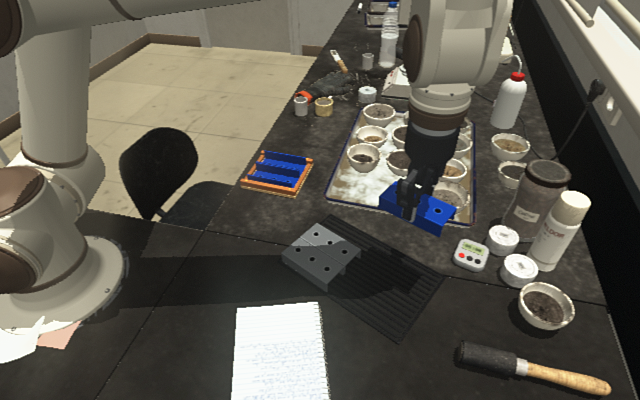

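The channel is lifted and held level. Now I move it over the cradle.

Emit:
play_rows([
  {"tx":4,"ty":0.6,"tz":0,"ax":0,"ay":0,"az":-0.04},
  {"tx":8,"ty":1.2,"tz":0,"ax":0,"ay":0,"az":-0.08},
  {"tx":12,"ty":1.8,"tz":0,"ax":0,"ay":0,"az":-0.12},
  {"tx":16,"ty":2.5,"tz":0,"ax":0,"ay":0,"az":-0.16},
  {"tx":20,"ty":3.1,"tz":0,"ax":0,"ay":0,"az":-0.2},
  {"tx":24,"ty":3.7,"tz":0,"ax":0,"ay":0,"az":-0.24},
  {"tx":28,"ty":4.3,"tz":0,"ax":0,"ay":0,"az":-0.28},
  {"tx":32,"ty":5,"tz":0,"ax":0,"ay":0,"az":-0.32},
  {"tx":36,"ty":5.6,"tz":0,"ax":0,"ay":0,"az":-0.36},
  {"tx":39,"ty":6.1,"tz":0,"ax":0,"ay":0,"az":-0.375},
  {"tx":40.8,"ty":6.3,"tz":0,"ax":0,"ay":0,"az":-0.375},
  {"tx":40.8,"ty":6.3,"tz":2,"ax":0,"ay":0,"az":-0.375},
  {"tx":40.8,"ty":6.3,"tz":5,"ax":0,"ay":0,"az":-0.375},
  {"tx":40.8,"ty":6.3,"tz":8,"ax":0,"ay":0,"az":-0.375},
  {"tx":40.8,"ty":6.3,"tz":9,"ax":0,"ay":0,"az":-0.375},
  {"tx":40.8,"ty":6.3,"tz":9,"ax":0,"ay":0,"az":-0.375},
  {"tx":40.8,"ty":6.3,"tz":9,"ax":0,"ay":0,"az":-0.375},
])

```text
time: 12.5
ee_pos: [0.5244, 0.0765, 0.087]
tcp_rot: [180.0, 0.0, 131.9]
wrist_force: [-0.1, 1.2, -0.3]
opening: 0.0551
```

```bash
python3 - <<'E'
from h import *
o=bot.get_obs(); p=o['ee_pos'];y=o['tcp_rot'][2]; print(p,o['tcp_rot'],o['wrist_force'],o['opening'])
mv((*p,y),(.525,.076,.0365,131.9))
for n in ['wrist','scene','top']:
    c=viewer.camera(n); im=c['pixels'][:,:,::-1]
    if n=='scene': im=cv2.resize(im[100:240,200:400],None,fx=4,fy=4,interpolation=cv2.INTER_CUBIC)
    if n=='top': im=cv2.resize(im[120:290,140:340],None,fx=3.5,fy=3.5,interpolation=cv2.INTER_CUBIC)
    cv2.imwrite(f'pics/{n}8.png',im)
E
```

```text
[0.52436687 0.07653178 0.08703319] [1.79977351e+02 1.51449723e-02 1.31874083e+02] [-0.05934708  1.15797831 -0.34826602] 0.05512748246601047
tx ty tz [-0.08  0.01  5.05] az -0.0005
```

View pics/wrist8.png

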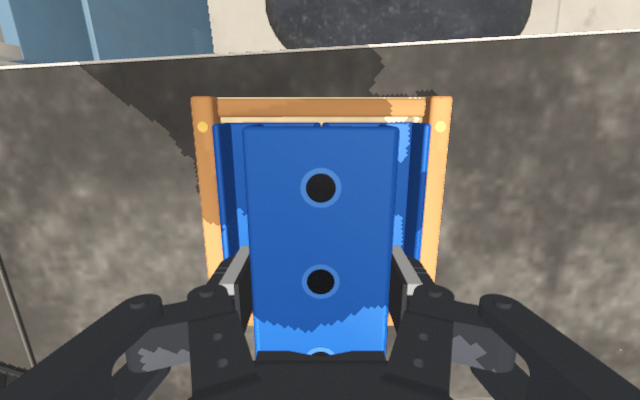

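View pics/scene8.png

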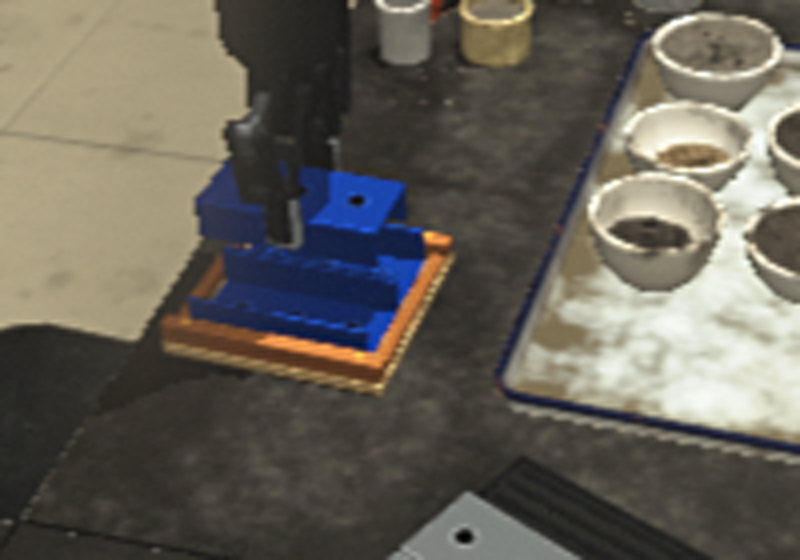

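Wrist view: the cradle rails at x=191 and 452 are centred on the channel (x≈321). In the long direction the channel is about 2 mm off. In the scene view the fingertips are about level with the channel's feet, so I'll stop slightly high and check the force.

Emit:
play_rows([
  {"tx":-0.2,"ty":0.1,"tz":1,"ax":0,"ay":0,"az":0},
  {"tx":-0.2,"ty":0.1,"tz":2,"ax":0,"ay":0,"az":0},
  {"tx":-0.2,"ty":0.1,"tz":3,"ax":0,"ay":0,"az":0},
  {"tx":-0.2,"ty":0.1,"tz":3.5,"ax":0,"ay":0,"az":0},
  {"tx":-0.2,"ty":0.1,"tz":4,"ax":0,"ay":0,"az":0},
  {"tx":-0.2,"ty":0.1,"tz":4.3,"ax":0,"ay":0,"az":0},
  {"tx":-0.2,"ty":0.1,"tz":4.6,"ax":0,"ay":0,"az":0},
  {"tx":-0.2,"ty":0.1,"tz":4.7,"ax":0,"ay":0,"az":0},
  {"tx":-0.2,"ty":0.1,"tz":4.7,"ax":0,"ay":0,"az":0},
])

```text
time: 13.55
ee_pos: [0.5263, 0.0758, 0.0393]
tcp_rot: [180.0, 0.0, 131.9]
wrist_force: [-0.3, 0.5, -1.3]
opening: 0.0552
```

```bash
python3 - <<'E'
from h import *
o=bot.get_obs(); p=o['ee_pos'];y=o['tcp_rot'][2]; print(p,o['tcp_rot'],o['wrist_force'],o['opening'])
for n in ['wrist','scene']:
    c=viewer.camera(n); im=c['pixels'][:,:,::-1]
    if n=='scene': im=cv2.resize(im[100:240,200:400],None,fx=4,fy=4,interpolation=cv2.INTER_CUBIC)
    cv2.imwrite(f'pics/{n}9.png',im)
E
```

```text
[0.52627119 0.07577286 0.0393483 ] [1.79994052e+02 4.28214592e-03 1.31883113e+02] [-0.34184866  0.48857966 -1.32114708] 0.055182531416134
```

View pics/wrist9.png

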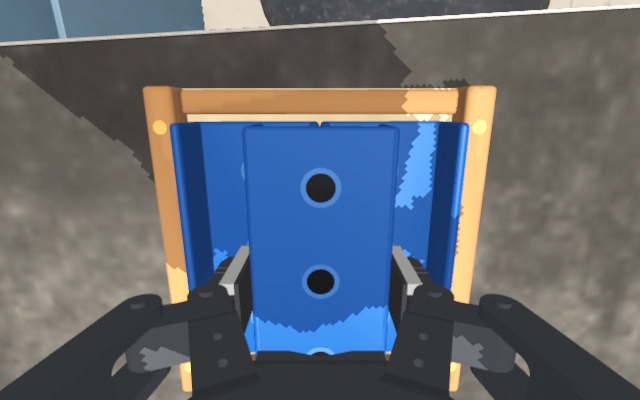

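View pics/scene9.png

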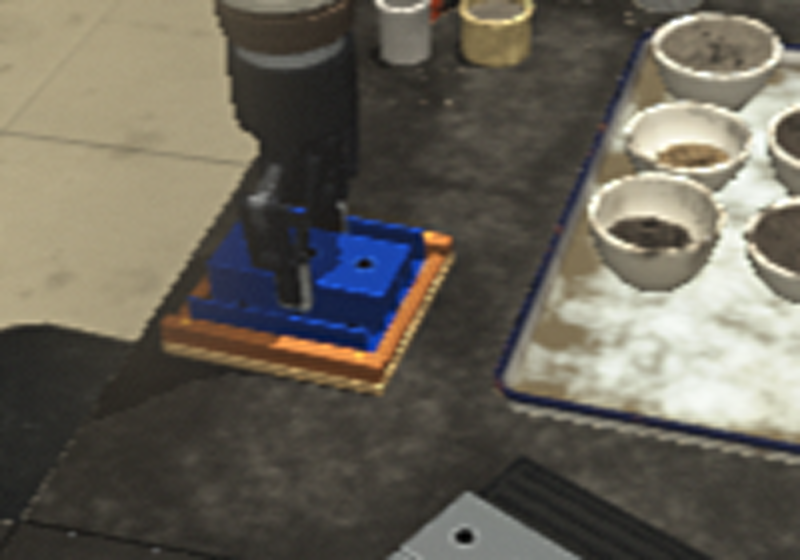

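It is aligned, centred and free of contact. I'll lower the last 2 mm.

Emit:
play_rows([
  {"tx":0,"ty":0,"tz":0.1,"ax":0,"ay":0,"az":0},
  {"tx":0,"ty":0,"tz":0.2,"ax":0,"ay":0,"az":0},
  {"tx":0,"ty":0,"tz":0.2,"ax":0,"ay":0,"az":0},
])

```text
time: 13.95
ee_pos: [0.5262, 0.0758, 0.0372]
tcp_rot: [-180.0, -0.0, 131.9]
wrist_force: [0.3, -0.1, -0.6]
opening: 0.0553
```

Emit:
play_rows([
  {"tx":0,"ty":0,"tz":0,"ax":0,"ay":0,"az":0},
  {"tx":0,"ty":0,"tz":0,"ax":0,"ay":0,"az":0},
  {"tx":0,"ty":0,"tz":0,"ax":0,"ay":0,"az":0},
  {"tx":0,"ty":0,"tz":0,"ax":0,"ay":0,"az":0},
  {"tx":0,"ty":0,"tz":0,"ax":0,"ay":0,"az":0},
], grip=6.5)

```text
time: 14.45
ee_pos: [0.5263, 0.0758, 0.0374]
tcp_rot: [180.0, 0.0, 131.9]
wrist_force: [-0.5, 0.1, 0.2]
opening: 0.065
```

```bash
python3 - <<'E'
from h import *
c=viewer.camera('wrist'); cv2.imwrite(f'pics/wrist10.png',c['pixels'][:,:,::-1])
E
```

```text
(no output)
```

View pics/wrist10.png

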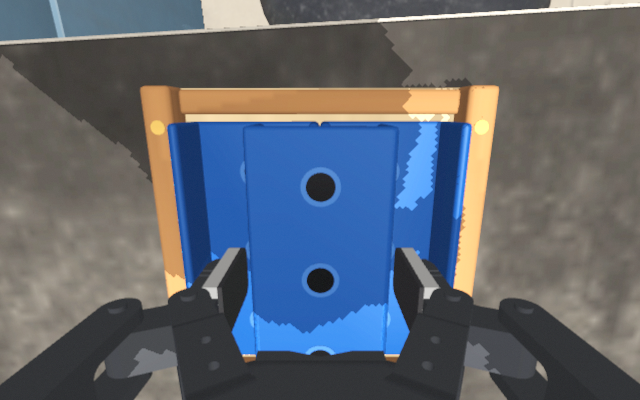

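Both pads are clear of the channel and of the trough walls. I'll retreat straight up, then move to the side to look.

Emit:
play_rows([
  {"tx":0,"ty":0,"tz":-1,"ax":0,"ay":0,"az":0},
  {"tx":0,"ty":0,"tz":-3,"ax":0,"ay":0,"az":0},
  {"tx":0,"ty":0,"tz":-6,"ax":0,"ay":0,"az":0},
  {"tx":0,"ty":0,"tz":-10,"ax":0,"ay":0,"az":0},
  {"tx":0,"ty":0,"tz":-15,"ax":0,"ay":0,"az":0},
  {"tx":3,"ty":-4,"tz":-18,"ax":0,"ay":0,"az":0},
  {"tx":6,"ty":-8,"tz":-18,"ax":0,"ay":0,"az":0},
  {"tx":9,"ty":-12,"tz":-18,"ax":0,"ay":0,"az":0},
  {"tx":12,"ty":-16,"tz":-18,"ax":0,"ay":0,"az":0},
  {"tx":14,"ty":-18,"tz":-18,"ax":0,"ay":0,"az":0},
  {"tx":14,"ty":-18,"tz":-18,"ax":0,"ay":0,"az":0},
  {"tx":14,"ty":-18,"tz":-18,"ax":0,"ay":0,"az":0},
])

```text
time: 15.7
ee_pos: [0.2986, 0.0599, 0.2184]
tcp_rot: [179.9, 0.1, 131.9]
wrist_force: [0.0, -0.0, 0.9]
opening: 0.0647
```

```bash
python3 - <<'E'
from holes import *
for n in ['top','scene']:
    c=cam(n); m=blue(c); 
    for h in holes(c,m,.040): print(n,h)
    H=hsv(c); g=(H[...,1]<40)&(H[...,2]>60)
    if n=='scene':
        g[:220]=0;g[295:]=0;g[:,:270]=0;g[:,365:]=0
        for h in holes(c,g,.031): print('alu',h)
        im=cv2.resize(c['pixels'][100:300,200:400,::-1],None,fx=3,fy=3,interpolation=cv2.INTER_CUBIC)
    else:
        for k in blobs(g,1000): print('grey',rect(c,k,.031))
        P=ray(c,[[0,0]],.04)
        im=cv2.resize(c['pixels'][120:290,160:340,::-1],None,fx=3.5,fy=3.5,interpolation=cv2.INTER_CUBIC)
    # depth median on web
        R=c['R'];
        pts=[(524+dx,76+dy) for dx in(-12,12) for dy in (-12,12)]
        for x,y in pts:
            uv=proj(c,[[x/1e3,y/1e3,.04]])[0]; d=np.median(c['depth'][int(uv[1])-1:int(uv[1])+2,int(uv[0])-1:int(uv[0])+2])
            w=R.T@(np.array([(uv[0]-c['cx'])/c['fx'],(uv[1]-c['cy'])/c['fy'],1])*d-c['tvec']); print('depth pt',w.round(4))
    cv2.imwrite(f'pics/{n}11.png',im)
E
```

```text
top (array([226.9, 229.9]), array([476.3,  79. ]), 30.0)
top (array([241.8, 217.3]), array([500.7,  51.8]), 29.5)
top (array([214.1, 217. ]), array([500.2, 104.4]), 35.0)
top (array([256.7, 204.7]), array([525.1,  24.3]), 28.5)
top (array([229.4, 204.2]), array([525.1,  76.2]), 38.5)
top (array([244.8, 191.1]), array([550.7,  47.8]), 43.0)
grey ((203.54115295410156, 309.9859313964844), (95.16336059570312, 381.8287353515625), 0.4880409240722656)
grey ((552.4163818359375, -76.0579833984375), (771.1329345703125, 1263.06689453125), 0.6219797730445862)
depth pt [0.512  0.0639 0.0406]
depth pt [0.512  0.0881 0.0397]
depth pt [0.5361 0.0643 0.0386]
depth pt [0.5359 0.0879 0.0405]
scene (array([290.5, 166.5]), array([549.9,  50. ]), 7.0)
scene (array([277., 164.]), array([525.4,  77.8]), 6.0)
scene (array([263. , 161.5]), array([499.2, 106.8]), 10.0)
alu (array([326.5, 268.5]), array([ 462.3, -267.1]), 17.0)
alu (array([311.5, 258.6]), array([ 449.7, -230.8]), 16.0)
alu (array([344.3, 251.2]), array([ 516. , -248.6]), 17.5)
alu (array([297.5, 249.5]), array([ 437.1, -195.3]), 17.0)
alu (array([329.5, 242.4]), array([ 503. , -212.7]), 16.0)
alu (array([315.5, 233.8]), array([ 490.6, -176.6]), 15.0)
```

View pics/top11.png

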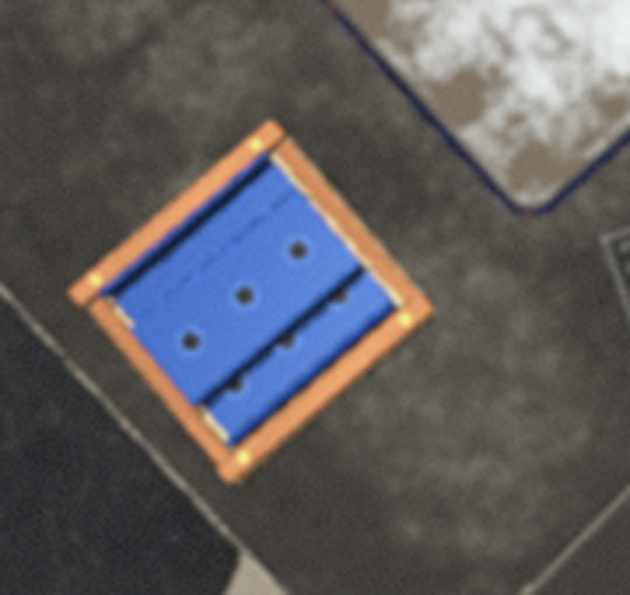

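View pics/scene11.png

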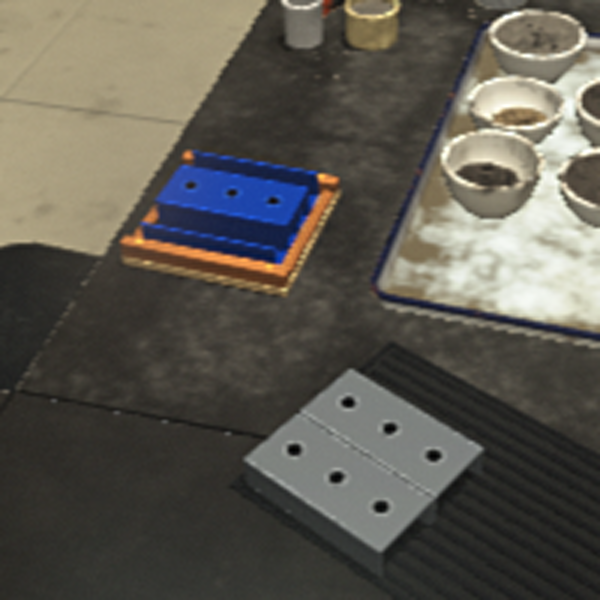

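The channel is nested with its centre at (525, 76) mm, its top at about 40 mm and its axis within 1° of the cradle's. The aluminium holes read the same to 0.1 mm as at the last check, after the push. Handing in.

```bash
python3 -c "
from workcell import job
print(job.job_done())"
```

```text
the job is handed in; nothing more can be done
None
```

I pushed the blue channel about 143 mm lengthwise out of the row with the nearly closed fingers, then gripped it across its legs and lifted it clear. I set it upside down over the joint of the blue pair, opened about 5 mm a side and moved away. The job was handed in just after 15.7 s; no verdict is reported.

**Last checks:**
- **Placing:** the centre was at (525, 76) mm in the top view and (525, 78) mm in the scene view, against a target of (524.6, 76.3). By the depth readings its top was 39–41 mm above the bench (40 wanted), and its axis was within about 1° of the cradle's in both views.
- **Aluminium channels:** their hole positions agreed to 0.1 mm before and after the pick and placing. Across the push, the row's centre measured within about 1 mm of its starting point. That is within the camera error, so I saw no movement.
- **Blue pair:** the holes still visible looked under 1 mm from where they started, though the nested channel hides most of the +x one.
- **Disagreements:** after the push, the two cameras' readings of the channel's centre differed by about 2.5 mm, so I aimed midway for the grasp. The wrist force showed 6 N upward while the fingers closed on the mat, and it was gone after lifting.

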